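# Open the push-to-open stock cupboard

## Task

Open the small stock cupboard on the packing bench: its blue door has no handle, so press it gently at the yellow dot with closed fingertips until the touch catch lets go, then take the fingers away and let the spring push the door ajar. Then reach behind its free edge and swing it gently round with the fingertips until it stands wide open, about square to the cupboard or further, and leave it there. Only push the door, do not pinch it, and leave the tape roll, spray can and white carton where they stand.

Things in the scene. Friction and masses are not known exactly. Their poses are not given: they have to be found in the camera images.
- cupboard: Plywood cupboard fixed to the bench, mm: 200 deep (its x, front to back), 340 wide (its y, to the left for someone facing the front: from -102 to 238), 230 high. Origin: on its underside, mid-depth, below the middle of the blue door. Carcass front: x = -100. Left of y = 102: open pigeonholes. The closed door's back is 7 proud of the carcass front; the space behind it is clear for 100 except for the catch.
- stock_door (a joint): Angle of the blue door, rad: 0 closed and latched, negative pressed in, 1.57 square to the cupboard, stop 1.92. Pressing at the dot takes about 6 N; the catch lets go near -0.016 (dot in 3 mm; a shorter press stays latched), hard stop -0.034. As the finger draws back a plunger springs the door to about 0.3 (edge 60 mm off the carcass). Then it swings freely, stays where left, does not relatch.
- press_dot (a point): Centre of the yellow dot, 22 across, on the door's blue front face: 175 from the hinge line, 25 from the free edge, 22 below the door's top edge. Moves with the door.
- door_hinge (a point): Point on the vertical hinge line at the height of the door's top edge (225 mm above the bench), in the plane of the door's back face; in the cupboard's frame x = -107, y = 100 mm, next to the pigeonholes. Its x axis is the door's normal, from front face to back face; its y axis runs along the door from free edge to hinge.
- door_edge (a point): Top back corner of the door's free edge, 200 mm from the hinge line, 225 above the bench. The door is 200 wide, 220 high and 16 thick. Behind it the catch and its roller sit 176 from the hinge line, 80 or more below its top edge and within 45 of its back.
- door_face: The blue front half (8 thick) of the door; origin on the hinge line, at the lower edge.
- door_back: The white rear half (8 thick) of the door; origin on the hinge line, at the lower edge.
- tape_roll: Amber roll of packing tape lying on the bench, 100 across, 48 high. Origin: centre of its underside. Bystander.
- spray_can: Yellow spray can standing on the bench, 66 across, 160 high. Origin: centre of its underside. Bystander.
- white_carton: White carton with a red band on top of the cupboard, 80 x 110 x 60 high. Origin: centre of its underside. Bystander.

How it is judged:
By the outcome, as a careful person would: the job done as asked, in the order asked, and still so for the second after the job is handed in, with the robot touching nothing.
It also fails if it takes over 54 s, if anything falls off the work surface, if the arm or the gripper's body presses on something with over 40 N, if the wrist force passes 120 N, or if a joint passes its speed limit or range.

## Robot

A 6-joint arm with a two-finger parallel gripper is mounted at the origin on the work surface. World frame = base frame: x ahead of the robot, y to its left, z up, the work surface at z = 0. Lengths are in m, angles in degrees, forces in N, time in s.
With the tool pointing down it reaches from about 0.35 to 0.875 m from the base axis. Payload 4.2 kg.
Tool frame: the origin (TCP) lies on the centre line of the jaws, within the pads' length; the fingertips stand 25 mm ahead of it and the grasp point (between the pads) lies 6 mm ahead of it; z points along the fingers, y is the line along which they close (so a half turn about z gives the same grasp; the last joint's range is limited). The gripper opens to 87 mm and grips with 3 to 60 N. Pads are 19 mm wide; open, the fingers measure 117 mm over their backs; the gripper's body (75 mm by 190 mm) begins 51 mm behind the grasp point.
Start: joints at [89.358, 22.042, 0.453, 0, -68.411, -14.817], TCP at [0.167, 0.602, 0.248] pointing down, gripper open.
Joint ranges: [-179.83, 179.83], [-69.29, 118.12], [-61.27, 80.66], [-181.25, 117.63], [-171.15, -9.14], [-177.46, 177.46]. Speed limits (degrees/s): [159.86, 159.86, 180, 180, 180, 180].

## Interface

Orientations are given as a 3x3 rotation matrix whose columns are the frame's x, y, z axes.
In Python, from station import r gives the robot as it stands.
- The arm moves only by the tool move_arm, never from a script. Its argument "series" is a list of rows, each an object with "grip": the opening, from 0 (shut) to 1 (fully open); "xyz": the shift along the tool's x, y, z in mm, a list of three; "angular": the turn, a rotation vector about the tool's x, y, z in rad, a list of three. A call has 1 to 10 rows; each row is the pose to reach, as a shift and turn from the pose commanded when the call began, along the tool's axes at that moment; what a row does not reach only later rows make up. A row lasts 1/10 s, in which the tool goes at most 50 mm and 8.59 degrees, less where a joint would pass 70% of its speed; a pose out of reach is approached as far as the arm can. A call with a gripper value outside its range is refused whole. The fingers move at their own pace and stop on an object; the grip force is fixed at half the most. Time passes only in rows, so rows that repeat a pose let the fingers close. It gives the time, the measured TCP pose, the force, the opening and the grip force at its end, in the units of the state.
- r.sense(): the state, without advancing time (a new reading comes with each control period).
- r.capture(name): name is "scene" or "top" or "wrist"; returns a dict with "img" (400x640x3 uint8, red, green, blue), "camera_matrix" (3x3 intrinsics, pixels), "k1" (the pictures are not rectified: a ray, as slopes to the right and down, at radius r is drawn at 1 + k1 r^2 times it, then the intrinsics apply), "rvec" (rotation vector, rad) and "tvec" (3), from world to camera coordinates, as OpenCV has them; the wrist camera has in their place "hand_eye" (4x4, takes a point from camera to tool coordinates, whose origin is the TCP and whose axes are the flange's). Camera axes: x right, y down, z forward; pixel columns grow to the right and rows downward; lengths in m; the calibration is good to about 2 mm. A picture is of the moment at which its call begins: read the wrist's pose just before it. There is no depth.
- r.finish_job(): hands the job in; it is judged then, once.
The state is a dict: "time_s": time; "joints": joint angles; "joint_velocities": joint speeds; "effort": joint torques, N m; "tcp_pos": TCP position; "ee_rot": TCP orientation; "wrist_force": force on the tool from outside, world axes, zero at the start; "moment": the same for the moment, N m; "gripper_width": opening from 0.0 (shut) to 1.0 (fully open); "gripper_force": force on a finger pad.
Only numpy, scipy, OpenCV 4.12 (cv2) and the standard library are available. Lean on these libraries where they do the work, as an engineer would, in place of code of your own. Each camera call takes 0.05 s, during which the arm holds its last target. There are 200 camera calls.

## Working session

There is one attempt and no reset: what is moved stays moved. The work goes in short steps, Python scripts to look and compute and a tool call to move; the robot and the scene stay as the last step left them, time stands still between calls to the robot, and variables do not carry over. Pictures are saved under pics/ and viewed, at most 10 in all, crops included, and the job is handed in when it is done.

Besides the shell and the picture viewer there is one more tool, called after "Emit:" as name(argument=value, ...) on one line, values as JSON. move_arm: Moves the arm, as the interface text tells. Its arguments: {"type":"object","properties":{"series":{"type":"array"}},"required":["series"]}

```bash
mkdir -p pics; python3 - <<'E'
from station import r
import cv2,pickle,numpy as np
s=r.sense();print(s)
d={}
for n in("scene","top"):
    c=r.capture(n);d[n]=c;cv2.imwrite(f"pics/{n}0.png",c["img"][...,::-1]);print(n,c["camera_matrix"],c["k1"],c["rvec"],c["tvec"])
pickle.dump(d,open("d0.pkl","wb"))
E
```

```text
{'time_s': 0.0, 'joints': array([ 8.93592007e+01,  2.20937866e+01,  3.74644168e-01, -2.75938959e-02,
       -6.84096957e+01, -1.48178188e+01]), 'joint_velocities': array([-0.02394707, -0.07960662,  0.02150816,  0.07083577,  0.01621882,
       -0.05319672]), 'effort': array([ 2.43792210e-04, -3.90663815e+01,  1.87396485e+01,  4.21983629e+00,
        1.08736404e-02, -1.92959023e-04]), 'tcp_pos': array([0.16641526, 0.60184342, 0.2463962 ]), 'ee_rot': array([[ 9.63775864e-01, -2.66713067e-01, -4.72934410e-04],
       [-2.66713448e-01, -9.63773264e-01, -2.24346041e-03],
       [ 1.42558667e-04,  2.28833096e-03, -9.99997372e-01]]), 'wrist_force': array([ 0.01224008, -0.34548497, -0.38530549]), 'moment': array([0.04022421, 0.02306862, 0.00732173]), 'gripper_force': 0.0, 'gripper_width': 0.9969059734384901}
scene [[425.16004157   0.         319.2600315 ]
 [  0.         425.16004157 209.52718164]
 [  0.           0.           1.        ]] -0.10441524337949121 [ 2.02708913  1.60657104 -0.55466267] [ 0.00492936 -0.39019978  1.36365014]
top [[403.32530834   0.         320.57400081]
 [  0.         403.32530834 202.16320443]
 [  0.           0.           1.        ]] 0.006656647326768665 [ 2.17710644 -2.16919461  0.16960777] [-0.14710974  0.60570495  0.89961531]
```

View pics/scene0.png

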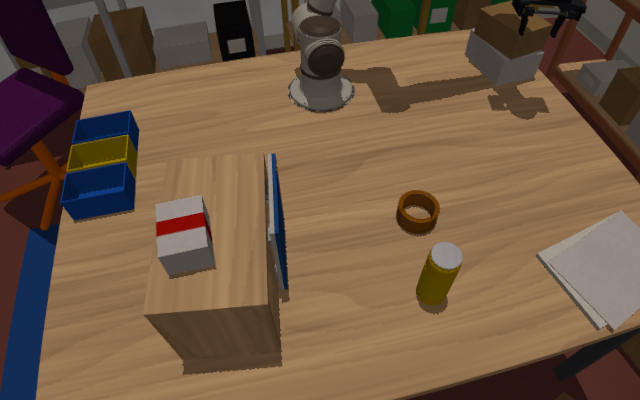

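View pics/top0.png

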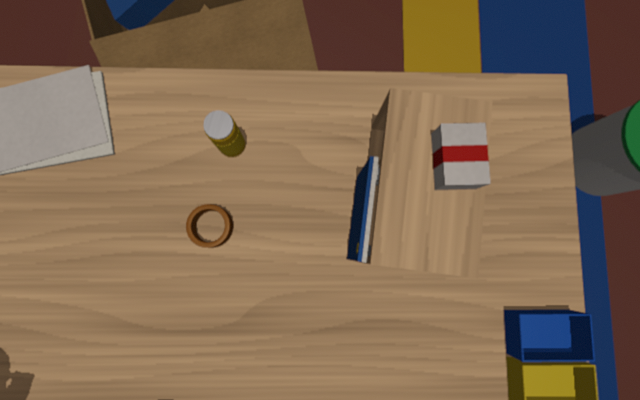

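Scene: the cupboard top, with its blue door facing right (about x=275, y=155–290). Top view: the door's top edge runs from the hinge near (376,158) to the free edge near (364,262), with the cupboard top corners near (391,90), (491,100), (475,275) and (370,265). The can is at (222,125) and the tape at (209,226).

```bash
cat > h.py <<'E'
import numpy as np,cv2
def ray(c,uv):
    K=c["camera_matrix"];d=np.array([c["k1"],0,0,0,0.])
    p=cv2.undistortPoints(np.array([[uv]],float),K,d).ravel()
    R=cv2.Rodrigues(np.array(c["rvec"]))[0];return -R.T@np.array(c["tvec"]).ravel(),R.T@np.array([p[0],p[1],1])
def onz(c,uv,z):
    o,v=ray(c,uv);return o+v*(z-o[2])/v[2]
E
python3 - <<'E'
from h import *
import pickle
d=pickle.load(open("d0.pkl","rb"));c=d["top"];np.set_printoptions(precision=4,suppress=True)
im=c["img"].astype(int);
print("cam",ray(c,(320,200))[0],ray(d["scene"],(320,200))[0])
for n,uv,z in[("c1",(391,90),.23),("c2",(491,100),.23),("c3",(475,275),.23),("c4",(370,265),.23),("doorH",(377,158),.225),("doorF",(367,262),.225),("tape",(209,226),.048),("canTop",(217,124),.16)]:print(n,onz(c,uv,z))
cv2.imwrite("pics/crop.png",cv2.resize(c["img"][80:290,330:510,::-1],None,fx=3.3,fy=2.8,interpolation=cv2.INTER_NEAREST)) if 0 else cv2.imwrite("pics/crop.png",cv2.resize(c["img"][80:280,330:510,::-1],None,fx=3,fy=3,interpolation=cv2.INTER_CUBIC))
E
```

```text
cam [ 0.491  -0.1143  0.9714] [ 1.1073 -0.2486  0.8508]
c1 [ 0.8015 -0.2743  0.23  ]
c2 [ 0.7841 -0.4688  0.23  ]
c3 [ 0.4497 -0.4222  0.23  ]
c4 [ 0.4677 -0.2291  0.23  ]
doorH [ 0.6685 -0.2459  0.225 ]
doorF [ 0.4729 -0.2244  0.225 ]
tape [0.5493 0.1086 0.048 ]
canTop [0.7523 0.0726 0.16  ]
```

View pics/crop.png

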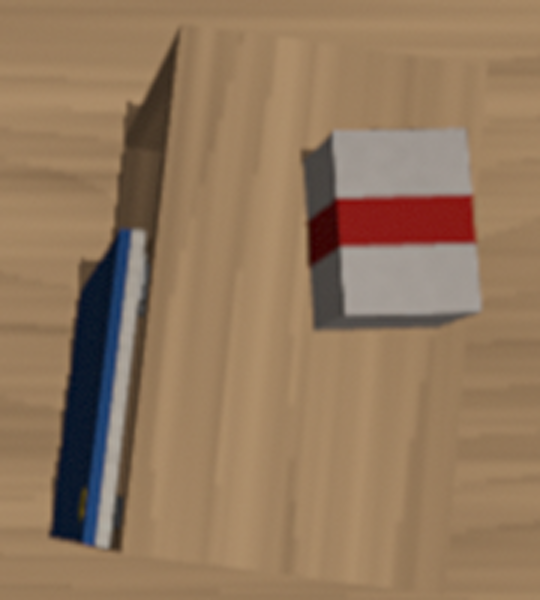

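```bash
cat >> h.py <<'E'
from scipy.spatial.transform import Rotation as Ro
np.set_printoptions(precision=4,suppress=True)
def rel(s,p,R):
    A=s["ee_rot"];print("xyz",np.round(A.T@(np.array(p)-s["tcp_pos"])*1000,1),"ang",np.round(Ro.from_matrix(A.T@R).as_rotvec(),4))
def toolR(yc,tilt):   # tool x=-n into cupboard, tilt: fingertips lead towards door
    xc=np.array([-(-yc[1]),-yc[0],0]);xc=np.array([yc[1],-yc[0],0]);z=np.array([0,0,-1.])
    t=np.radians(tilt);zz=z*np.cos(t)+xc*np.sin(t);y=-yc;return np.c_[np.cross(y,zz),y,zz]
E
python3 - <<'E'
from h import *
import pickle
from station import r
c=pickle.load(open("d0.pkl","rb"))["top"]
P={n:onz(c,uv,z) for n,uv,z in[("c1",(390.7,89.3),.23),("c2",(492.3,100),.23),("c3",(476.7,276.7),.23),("c4",(370.7,263),.23),("H",(379.3,156.7),.225),("F",(366.7,263),.225)]}
print(P);n=np.linalg.norm
print(n(P["c1"]-P["c4"]),n(P["c1"]-P["c2"]),n(P["H"]-P["F"]))
y=P["c1"]-P["c4"];y/=n(y);y2=P["H"]-P["F"];y2/=n(y2);print(y,y2)
yc=(y+y2);yc/=n(yc);nn=np.array([-yc[1],yc[0],0]);print("y",yc,"n",nn)
for k,cx,cy in[("c1",-.1,.238),("c4",-.1,-.102),("c2",.1,.238),("c3",.1,-.102),("H",-.107,.1),("F",-.107,-.1)]:
    print(k,(P[k]+nn*cx-yc*cy))
s=r.sense()
H=P["H"];dot=H-yc*.175+nn*.016;dot[2]=.203;print("dot",dot)
R=toolR(yc,25);print(R);tip=dot+nn*.08+[0,0,.06];rel(s,tip-R[:,2]*.025,R)
E
```

```text
{'c1': array([ 0.8029, -0.2737,  0.23  ]), 'c2': array([ 0.7841, -0.4714,  0.23  ]), 'c3': array([ 0.4467, -0.4252,  0.23  ]), 'c4': array([ 0.4713, -0.2304,  0.23  ]), 'H': array([ 0.671 , -0.2504,  0.225 ]), 'F': array([ 0.4711, -0.2238,  0.225 ])}
0.33447572143850335 0.19856061136399716 0.20166900178966574
[ 0.9916 -0.1294  0.    ] [ 0.9913 -0.1317  0.    ]
y [ 0.9914 -0.1305  0.    ] n [0.1305 0.9914 0.    ]
c1 [ 0.5539 -0.3418  0.23  ]
c4 [ 0.5593 -0.3429  0.23  ]
c2 [ 0.5612 -0.3412  0.23  ]
c3 [ 0.5609 -0.3393  0.23  ]
H [ 0.5579 -0.3434  0.225 ]
F [ 0.5563 -0.343   0.225 ]
dot [ 0.4996 -0.2117  0.203 ]
[[-0.1183 -0.9914 -0.0552]
 [-0.8986  0.1305 -0.419 ]
 [ 0.4226 -0.     -0.9063]]
xyz [525.6 605.7 -37.9] ang [-0.3105  0.3573  1.4076]
```

Emit:
move_arm(series=[{"grip": 0,"xyz": [525,605,-40],"angular": [-0.31,0.357,1.408]},{"grip": 0,"xyz": [525,605,-40],"angular": [-0.31,0.357,1.408]},{"grip": 0,"xyz": [525,605,-40],"angular": [-0.31,0.357,1.408]},{"grip": 0,"xyz": [525,605,-40],"angular": [-0.31,0.357,1.408]},{"grip": 0,"xyz": [525,605,-40],"angular": [-0.31,0.357,1.408]},{"grip": 0,"xyz": [525,605,-40],"angular": [-0.31,0.357,1.408]},{"grip": 0,"xyz": [525,605,-40],"angular": [-0.31,0.357,1.408]},{"grip": 0,"xyz": [525,605,-40],"angular": [-0.31,0.357,1.408]},{"grip": 0,"xyz": [525,605,-40],"angular": [-0.31,0.357,1.408]},{"grip": 0,"xyz": [525,605,-40],"angular": [-0.31,0.357,1.408]}])

```text
time_s: 1.1
tcp_pos: [0.3818, 0.1498, 0.2725]
ee_rot: [[-0.123, -0.991, -0.056], [-0.898, 0.135, -0.418], [0.422, -0.001, -0.907]]
wrist_force: [0.7, 0.7, -0.3]
gripper_width: 0.174
gripper_force: 0.0
```

```bash
cat >> h.py <<'E'
yc=np.array([.9914,-.1305,0]);nn=np.array([.1305,.9914,0]);O=np.array([.5575,-.342,0])
def cup(x,y,z):return O-nn*x+yc*y+[0,0,z]
dot=cup(-.123,-.075,.203)
def goto(s,tip,R):
    print("tip now(cup)",np.round([-(s["tcp_pos"]+.025*s["ee_rot"][:,2]-O)@nn,(s["tcp_pos"]+.025*s["ee_rot"][:,2]-O)@yc,(s["tcp_pos"]+.025*s["ee_rot"][:,2])[2]],4),"J",s["joints"].round(0),"F",s["wrist_force"],s["time_s"],s["gripper_width"]);rel(s,tip-R[:,2]*.025,R)
E
python3 -c "
from h import *
from station import r
goto(r.sense(),dot+nn*.08+[0,0,.06],toolR(yc,25))"
```

```text
tip now(cup) [-0.4541 -0.2384  0.2498] J [ 53.   8. -24.  12. -81. -65.] F [ 0.7154  0.7427 -0.3385] 1.1 0.1735738194522918
xyz [ 232.4 -164.6   93.8] ang [ 0.0007  0.0011 -0.005 ]
```

Emit:
move_arm(series=[{"grip": 0,"xyz": [232,-165,94],"angular": [0,0,0]},{"grip": 0,"xyz": [232,-165,94],"angular": [0,0,0]},{"grip": 0,"xyz": [232,-165,94],"angular": [0,0,0]},{"grip": 0,"xyz": [232,-165,94],"angular": [0,0,0]},{"grip": 0,"xyz": [232,-165,94],"angular": [0,0,0]},{"grip": 0,"xyz": [232,-165,94],"angular": [0,0,0]},{"grip": 0,"xyz": [232,-165,94],"angular": [0,0,0]},{"grip": 0,"xyz": [232,-165,94],"angular": [0,0,0]},{"grip": 0,"xyz": [232,-165,94],"angular": [0,0,0]}])

```text
time_s: 2.0
tcp_pos: [0.512, -0.1174, 0.2845]
ee_rot: [[-0.118, -0.991, -0.055], [-0.9, 0.13, -0.417], [0.421, 0.0, -0.907]]
wrist_force: [-0.2, 0.9, -0.9]
gripper_width: 0.005
gripper_force: 0.0
```

```bash
python3 -c "
from h import *
from station import r
s=r.sense();c=r.capture('wrist');cv2.imwrite('pics/w1.png',c['img'][...,::-1])
goto(s,dot+nn*.02,toolR(yc,25))
T=np.eye(4);T[:3,:3]=s['ee_rot'];T[:3,3]=s['tcp_pos'];M=T@c['hand_eye'];np.save('M.npy',M)
W=np.linalg.inv(M);d=np.array([c['k1'],0,0,0,0.])
print('dot exp',cv2.projectPoints(np.array([dot,cup(-.123,-.1,.225)]),cv2.Rodrigues(W[:3,:3])[0],W[:3,3],c['camera_matrix'],d)[0])
h=cv2.cvtColor(c['img'],cv2.COLOR_RGB2HSV);m=cv2.inRange(h,(20,120,60),(35,255,255))
n,l,st,ce=cv2.connectedComponentsWithStats(m)
for i in range(1,n):
  if st[i,4]>30:
    print(st[i],ce[i])
    p=cv2.undistortPoints(ce[i].reshape(1,1,2),c['camera_matrix'],d).ravel();v=M[:3,:3]@[p[0],p[1],1];o=M[:3,3]
    t=(.123-(o-O)@nn)/(v@nn);q=o+t*v;print('dot meas',q,dot,'cup y',(q-O)@yc)
"
```

```text
tip now(cup) [-0.2063 -0.0744  0.2618] J [ 16.  12. -21.  24. -69. -35.] F [-0.245  0.893 -0.853] 2.0 0.004803356424732776
xyz [32.6  0.6 80. ] ang [0.0001 0.0023 0.0004]
dot exp [[[322.0148 149.789 ]]

 [[353.955  140.3991]]]
[   0  139   31   49 1287] [ 13.7265 164.324 ]
dot meas [ 0.8054 -0.2506  0.1558] [ 0.4992 -0.2103  0.203 ] cup y 0.2338000030830514
[309 146  26  10 194] [321.3866 150.5567]
dot meas [ 0.4997 -0.2103  0.201 ] [ 0.4992 -0.2103  0.203 ] cup y -0.07444887600557597
[304 251   6  51 205] [306.4293 276.5073]
dot meas [ 0.456  -0.2046  1.2601] [ 0.4992 -0.2103  0.203 ] cup y -0.11853258355040305
[336 251   5  50 176] [337.9261 275.9659]
dot meas [ 0.5439 -0.2161  1.2754] [ 0.4992 -0.2103  0.203 ] cup y -0.029952737464064613
[ 130  311  320   19 4179] [302.6983 320.8722]
dot meas [ 0.4776 -0.2074  0.778 ] [ 0.4992 -0.2103  0.203 ] cup y -0.09672708704404967
```

View pics/w1.png

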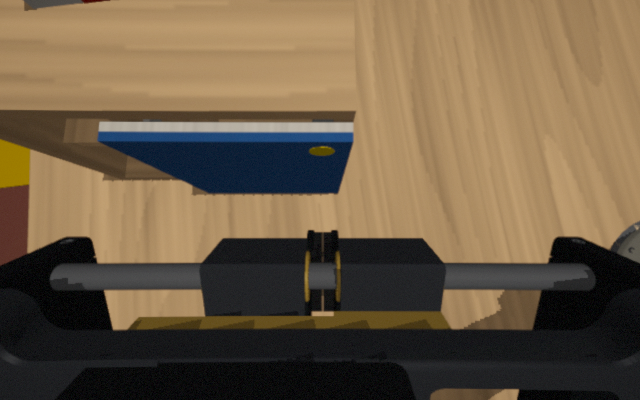

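The wrist view shows the dot at (321,150), within 2 mm of where I expected it, and the closed fingertips at (322,240). I'll approach to about 11 mm off the door.

Emit:
move_arm(series=[{"grip": 0,"xyz": [11,0,28],"angular": [0,0,0]},{"grip": 0,"xyz": [21,0,56],"angular": [0,0,0]},{"grip": 0,"xyz": [31,0,84],"angular": [0,0,0]},{"grip": 0,"xyz": [31,0,84],"angular": [0,0,0]}])

```text
time_s: 2.45
tcp_pos: [0.5015, -0.1809, 0.219]
ee_rot: [[-0.117, -0.991, -0.061], [-0.899, 0.131, -0.417], [0.421, 0.006, -0.907]]
wrist_force: [0.5, 0.3, 0.6]
gripper_width: 0.004
gripper_force: 0.0
```

```bash
python3 -c "
from h import *
from station import r
s=r.sense();goto(s,dot+nn*.0086+[0,0,-.004],toolR(yc,25));print('nn in tool',s['ee_rot'].T@nn)"
```

```text
tip now(cup) [-0.1419 -0.0767  0.1963] J [  9.  15. -28.  28. -58. -34.] F [0.4891 0.2664 0.6221] 2.45 0.0036595163125822234
xyz [10.5 -1.5  1.9] ang [0.0059 0.0014 0.0018]
nn in tool [-0.9069  0.0008 -0.4213]
```

Emit:
move_arm(series=[{"grip": 0,"xyz": [3,-1,0],"angular": [0,0,0]},{"grip": 0,"xyz": [5,-1,0.5],"angular": [0,0,0]},{"grip": 0,"xyz": [7,-1,1],"angular": [0,0,0]},{"grip": 0,"xyz": [8,-1,1.5],"angular": [0,0,0]},{"grip": 0,"xyz": [9,-1,2],"angular": [0,0,0]},{"grip": 0,"xyz": [10,-1,2.5],"angular": [0,0,0]}])

```text
time_s: 3.05
tcp_pos: [0.5043, -0.1904, 0.2242]
ee_rot: [[-0.119, -0.992, -0.053], [-0.9, 0.13, -0.416], [0.42, -0.002, -0.908]]
wrist_force: [-1.1, 5.0, 3.1]
gripper_width: 0.007
gripper_force: 2.5
```

Emit:
move_arm(series=[{"grip": 0,"xyz": [0.9,0,0.4],"angular": [0,0,0]},{"grip": 0,"xyz": [1.8,0,0.8],"angular": [0,0,0]},{"grip": 0,"xyz": [2.7,0,1.3],"angular": [0,0,0]},{"grip": 0,"xyz": [2.7,0,1.3],"angular": [0,0,0]}])

```text
time_s: 3.45
tcp_pos: [0.5038, -0.1934, 0.224]
ee_rot: [[-0.119, -0.991, -0.053], [-0.9, 0.13, -0.416], [0.42, -0.002, -0.908]]
wrist_force: [-1.5, 5.9, 3.5]
gripper_width: 0.006
gripper_force: 2.8
```

Emit:
move_arm(series=[{"grip": 0,"xyz": [0.7,0,0.3],"angular": [0,0,0]},{"grip": 0,"xyz": [1.3,0,0.6],"angular": [0,0,0]},{"grip": 0,"xyz": [1.3,0,0.6],"angular": [0,0,0]}])

```text
time_s: 3.75
tcp_pos: [0.5036, -0.1947, 0.224]
ee_rot: [[-0.119, -0.991, -0.053], [-0.9, 0.13, -0.416], [0.42, -0.002, -0.908]]
wrist_force: [-1.8, 6.5, 3.4]
gripper_width: 0.007
gripper_force: 3.0
```

Emit:
move_arm(series=[{"grip": 0,"xyz": [-3,0,-1.5],"angular": [0,0,0]},{"grip": 0,"xyz": [-8,0,-4],"angular": [0,0,0]},{"grip": 0,"xyz": [-20,0,-9],"angular": [0,0,0]},{"grip": 0,"xyz": [-40,0,-19],"angular": [0,0,0]},{"grip": 0,"xyz": [-65,0,-31],"angular": [0,0,0]},{"grip": 0,"xyz": [-90,0,-42],"angular": [0,0,0]},{"grip": 0,"xyz": [-90,0,-42],"angular": [0,0,0]}])

```text
time_s: 4.45
tcp_pos: [0.5168, -0.0944, 0.2235]
ee_rot: [[-0.115, -0.992, -0.054], [-0.9, 0.127, -0.418], [0.421, 0.0, -0.907]]
wrist_force: [-0.0, -0.4, -0.5]
gripper_width: 0.005
gripper_force: 0.0
```

```bash
python3 -c "
from h import *
from station import r
import pickle
s=r.sense();goto(s,dot,toolR(yc,25))
c=r.capture('top');pickle.dump(c,open('t1.pkl','wb'));cv2.imwrite('pics/t1.png',cv2.resize(c['img'][80:280,250:450,::-1],None,fx=3,fy=3,interpolation=cv2.INTER_CUBIC))"
```

```text
tip now(cup) [-0.2296 -0.0726  0.2008] J [ 18.  15. -26.  25. -63. -40.] F [-0.0446 -0.45   -0.4625] 4.45 0.0046000206002845
xyz [97.6  2.7 42.9] ang [-0.0011  0.0016  0.003 ]
```

View pics/t1.png

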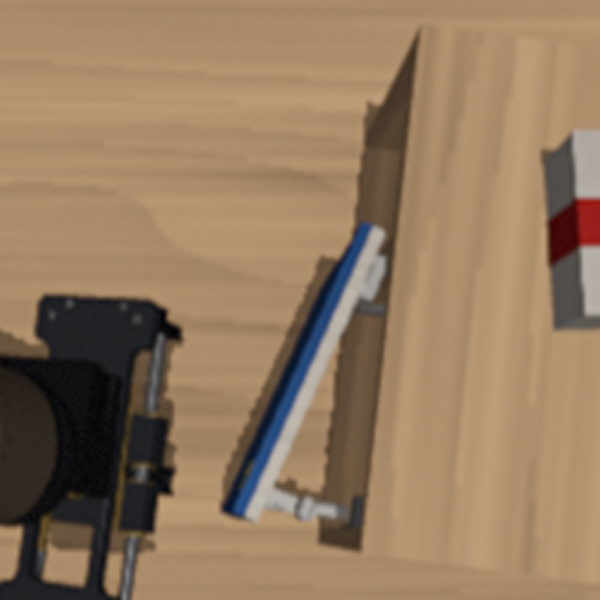

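The door is ajar: its back free corner is at about crop (253,521), and the catch is out of the way below. Next I'll lift and stand the tool upright above the gap.

```bash
python3 -c "
from h import *
from station import r
import pickle
c=pickle.load(open('t1.pkl','rb'));e=onz(c,(250+253/3,80+521/3),.225);Hh=cup(-.107,.1,.225)
v=e-Hh;print('edge',e,np.linalg.norm(v),'theta',np.arctan2(v@nn,-v@yc))
for uv,z in(((441,125),.29),((445,187),.29)):
  q=onz(c,uv,z)-O;print('carton',-q@nn,q@yc)
s=r.sense();R=toolR(yc,0);goto(s,cup(-.2,-.083,.29),R);goto(s,cup(-.13,-.083,.29),R)"
```

```text
edge [ 0.488  -0.1643  0.225 ] 0.20124612080612414 theta 0.3035095574862734
carton -0.013766590667968282 0.15543285924077327
carton 0.0037443955802522987 0.04629027807111992
tip now(cup) [-0.2285 -0.0731  0.2007] J [ 18.  15. -26.  25. -63. -40.] F [-1.2277 -0.3463 -0.59  ] 4.5 0.00784914664643831
xyz [ 74.   10.1 -66.7] ang [ 0.0006 -0.4348  0.0021]
tip now(cup) [-0.2285 -0.0731  0.2007] J [ 18.  15. -26.  25. -63. -40.] F [-1.2277 -0.3463 -0.59  ] 4.5 0.00784914664643831
xyz [137.5  10.2 -37.2] ang [ 0.0006 -0.4348  0.0021]
```

Emit:
move_arm(series=[{"grip": 0,"xyz": [55,10,-70],"angular": [0,-0.2,0]},{"grip": 0,"xyz": [74,10,-67],"angular": [0,-0.435,0]},{"grip": 0,"xyz": [74,10,-67],"angular": [0,-0.435,0]},{"grip": 0,"xyz": [74,10,-67],"angular": [0,-0.435,0]},{"grip": 0,"xyz": [137.5,10,-37],"angular": [0,-0.435,0]},{"grip": 0,"xyz": [137.5,10,-37],"angular": [0,-0.435,0]},{"grip": 0,"xyz": [137.5,10,-37],"angular": [0,-0.435,0]},{"grip": 0,"xyz": [137.5,10,-37],"angular": [0,-0.435,0]}])

```text
time_s: 5.3
tcp_pos: [0.4911, -0.2036, 0.3135]
ee_rot: [[-0.131, -0.991, -0.004], [-0.991, 0.131, 0.001], [-0.0, 0.004, -1.0]]
wrist_force: [-0.1, 0.4, -0.0]
gripper_width: 0.004
gripper_force: 0.0
```

```bash
python3 -c "
from h import *
from station import r
s=r.sense();goto(s,cup(-.13,-.083,.187),toolR(yc,0));c=r.capture('wrist');cv2.imwrite('pics/w2.png',c['img'][...,::-1])"
```

```text
tip now(cup) [-0.1285 -0.084   0.2885] J [ -5.  11.  -6.  -0. -74.  -3.] F [-0.1032  0.3798 -0.0358] 5.3 0.004061534175987468
xyz [ -1.5  -1.3 101.5] ang [ 0.0036  0.     -0.001 ]
```

View pics/w2.png

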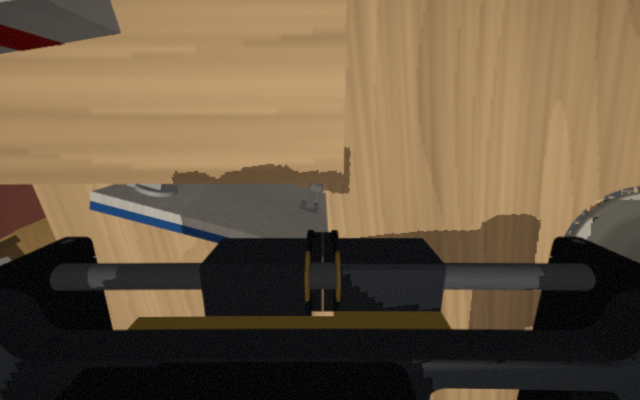

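The fingers at (322,240) sit in the gap between the door's back and the carcass edge (row ~185). Descend.

Emit:
move_arm(series=[{"grip": 0,"xyz": [-1.5,-1,25],"angular": [0,0,0]},{"grip": 0,"xyz": [-1.5,-1,45],"angular": [0,0,0]},{"grip": 0,"xyz": [-1.5,-1,60],"angular": [0,0,0]},{"grip": 0,"xyz": [-1.5,-1,75],"angular": [0,0,0]},{"grip": 0,"xyz": [-1.5,-1,90],"angular": [0,0,0]},{"grip": 0,"xyz": [-1.5,-1,101],"angular": [0,0,0]},{"grip": 0,"xyz": [-1.5,-1,101],"angular": [0,0,0]}])

```text
time_s: 6.05
tcp_pos: [0.4923, -0.2013, 0.2124]
ee_rot: [[-0.13, -0.992, -0.004], [-0.992, 0.13, 0.002], [-0.001, 0.004, -1.0]]
wrist_force: [-0.6, -0.3, 0.4]
gripper_width: 0.005
gripper_force: 0.0
```

```bash
cat >> h.py <<'E'
def swing(s,th,phi=None,rho=.175,b=.0095,z=.187):
    u=-yc*np.cos(th)+nn*np.sin(th);m=-nn*np.cos(th)-yc*np.sin(th)
    phi=th if phi is None else phi
    R=Ro.from_rotvec([0,0,-phi]).as_matrix()@toolR(yc,0)
    print("th",th,end=" ");rel(s,cup(-.107,.1,z)+rho*u+b*m+[0,0,.025],R)
E
python3 -c "
from h import *
from station import r
s=r.sense();goto(s,cup(-.13,-.083,.187),toolR(yc,0))
for t in np.arange(.15,1.8,.1): swing(s,t)"
```

```text
tip now(cup) [-0.131  -0.0831  0.1874] J [ -5.  15. -15.  -0. -60.  -3.] F [-0.5947 -0.3011  0.4144] 6.05 0.005302238450153094
xyz [ 1.  -0.   0.4] ang [0.0037 0.001  0.0009]
th 0.15 xyz [ 7.3 -8.5  0.3] ang [0.0038 0.0008 0.1509]
th 0.25 xyz [-10.1 -11.1   0.3] ang [0.0039 0.0006 0.2509]
th 0.35 xyz [-27.  -15.4   0.3] ang [0.0039 0.0004 0.3509]
th 0.45000000000000007 xyz [-43.5 -21.3   0.3] ang [0.0039 0.0002 0.4509]
th 0.55 xyz [-59.3 -28.9   0.3] ang [ 0.0039 -0.      0.5509]
th 0.65 xyz [-74.3 -38.    0.3] ang [ 0.004  -0.0002  0.6509]
th 0.7500000000000001 xyz [-88.3 -48.6   0.3] ang [ 0.004  -0.0004  0.7509]
th 0.8500000000000001 xyz [-101.1  -60.5    0.3] ang [ 0.004  -0.0006  0.8509]
th 0.9500000000000001 xyz [-112.7  -73.6    0.2] ang [ 0.004  -0.0008  0.9509]
th 1.05 xyz [-123.   -87.8    0.2] ang [ 0.0039 -0.001   1.0509]
th 1.15 xyz [-131.7 -103.     0.1] ang [ 0.0039 -0.0012  1.1509]
th 1.25 xyz [-138.9 -118.9    0.1] ang [ 0.0039 -0.0014  1.2509]
th 1.35 xyz [-144.5 -135.5    0. ] ang [ 0.0039 -0.0016  1.3509]
th 1.45 xyz [-148.4 -152.6   -0. ] ang [ 0.0038 -0.0019  1.4509]
th 1.55 xyz [-150.6 -170.    -0.1] ang [ 0.0038 -0.0021  1.5509]
th 1.65 xyz [-151.  -187.5   -0.2] ang [ 0.0037 -0.0023  1.6509]
th 1.75 xyz [-149.7 -205.    -0.2] ang [ 0.0037 -0.0025  1.7509]
```

Emit:
move_arm(series=[{"grip": 0,"xyz": [3,-6,0],"angular": [0,0,0.1]},{"grip": 0,"xyz": [-2,-10,0],"angular": [0,0,0.2]},{"grip": 0,"xyz": [-10,-11,0],"angular": [0,0,0.25]},{"grip": 0,"xyz": [-16,-12.5,0],"angular": [0,0,0.285]},{"grip": 0,"xyz": [-22,-14,0],"angular": [0,0,0.32]},{"grip": 0,"xyz": [-27,-15.4,0],"angular": [0,0,0.35]},{"grip": 0,"xyz": [-32.5,-17.3,0],"angular": [0,0,0.383]},{"grip": 0,"xyz": [-38,-19.3,0],"angular": [0,0,0.417]},{"grip": 0,"xyz": [-43.5,-21.3,0],"angular": [0,0,0.45]},{"grip": 0,"xyz": [-51.4,-25,0],"angular": [0,0,0.5]}])

```text
time_s: 7.05
tcp_pos: [0.525, -0.1543, 0.2151]
ee_rot: [[-0.591, -0.807, 0.001], [-0.807, 0.591, 0.0], [-0.001, -0.001, -1.0]]
wrist_force: [-0.9, -0.7, 0.3]
gripper_width: 0.003
gripper_force: 0.1
```

```bash
python3 -c "
from h import *
from station import r
s=r.sense();goto(s,cup(-.13,-.083,.187),toolR(yc,0))
for t in np.arange(.5,.96,.05): swing(s,t)"
```

```text
tip now(cup) [-0.1819 -0.0567  0.1901] J [  1.  16. -13.  -0. -61. -37.] F [-0.923  -0.6716  0.3107] 7.05 0.002751064562414713
xyz [58.1 -1.9  3.1] ang [-0.0012  0.0009 -0.5016]
th 0.5 xyz [0.1 1.5 3.1] ang [-0.0009  0.0012 -0.0016]
th 0.55 xyz [-8.7  1.8  3.1] ang [-0.0009  0.0012  0.0484]
th 0.6000000000000001 xyz [-17.4   1.6   3.1] ang [-0.0008  0.0012  0.0984]
th 0.6500000000000001 xyz [-26.2   1.    3.2] ang [-0.0008  0.0012  0.1484]
th 0.7000000000000002 xyz [-34.9  -0.    3.2] ang [-0.0008  0.0013  0.1984]
th 0.7500000000000002 xyz [-43.5  -1.5   3.2] ang [-0.0007  0.0013  0.2484]
th 0.8000000000000003 xyz [-52.1  -3.4   3.2] ang [-0.0007  0.0013  0.2984]
th 0.8500000000000003 xyz [-60.5  -5.7   3.2] ang [-0.0007  0.0013  0.3484]
th 0.9000000000000004 xyz [-68.8  -8.5   3.2] ang [-0.0006  0.0013  0.3984]
th 0.9500000000000004 xyz [-77.  -11.6   3.2] ang [-0.0006  0.0014  0.4484]
```

Emit:
move_arm(series=[{"grip": 0,"xyz": [-7,1.5,1],"angular": [0,0,0.04]},{"grip": 0,"xyz": [-14,1.5,2],"angular": [0,0,0.08]},{"grip": 0,"xyz": [-21,1.3,2],"angular": [0,0,0.12]},{"grip": 0,"xyz": [-28,0.8,2],"angular": [0,0,0.16]},{"grip": 0,"xyz": [-35,0,2],"angular": [0,0,0.2]},{"grip": 0,"xyz": [-42,-1.2,2],"angular": [0,0,0.24]},{"grip": 0,"xyz": [-49,-2.7,2],"angular": [0,0,0.28]},{"grip": 0,"xyz": [-56,-4.5,2],"angular": [0,0,0.32]},{"grip": 0,"xyz": [-63,-6.5,2],"angular": [0,0,0.36]},{"grip": 0,"xyz": [-69,-8.5,2],"angular": [0,0,0.4]}])

```text
time_s: 8.05
tcp_pos: [0.5728, -0.1033, 0.2132]
ee_rot: [[-0.858, -0.513, 0.002], [-0.513, 0.858, 0.001], [-0.002, -0.0, -1.0]]
wrist_force: [-0.1, 0.2, -0.2]
gripper_width: 0.006
gripper_force: 0.1
```

```bash
python3 -c "
from h import *
from station import r
s=r.sense();goto(s,cup(-.13,-.083,.187),toolR(yc,0))
for t in np.arange(.9,1.36,.05): swing(s,t)"
```

```text
tip now(cup) [-0.2386 -0.0159  0.1882] J [  6.  19.  -9.  -0. -62. -65.] F [-0.086   0.1632 -0.2311] 8.05 0.006274715240801315
xyz [120.  -43.5   1. ] ang [-0.001   0.0013 -0.901 ]
th 0.9 xyz [ 0.5 -0.2  1.2] ang [-0.0003  0.0016 -0.001 ]
th 0.9500000000000001 xyz [-8.2  0.1  1.2] ang [-0.0003  0.0016  0.049 ]
th 1.0 xyz [-17.   -0.1   1.2] ang [-0.0002  0.0016  0.099 ]
th 1.0500000000000003 xyz [-25.7  -0.7   1.2] ang [-0.0002  0.0016  0.149 ]
th 1.1 xyz [-34.4  -1.8   1.2] ang [-0.0002  0.0016  0.199 ]
th 1.1500000000000004 xyz [-43.1  -3.2   1.2] ang [-0.0001  0.0016  0.249 ]
th 1.2000000000000002 xyz [-51.6  -5.2   1.2] ang [-0.0001  0.0016  0.299 ]
th 1.2500000000000004 xyz [-60.1  -7.5   1.3] ang [-0.      0.0016  0.349 ]
th 1.3000000000000003 xyz [-68.4 -10.2   1.3] ang [0.     0.0016 0.399 ]
th 1.3500000000000005 xyz [-76.6 -13.4   1.3] ang [0.     0.0016 0.449 ]
```

Emit:
move_arm(series=[{"grip": 0,"xyz": [-7,0,1],"angular": [0,0,0.04]},{"grip": 0,"xyz": [-14,0,1],"angular": [0,0,0.08]},{"grip": 0,"xyz": [-21,-0.3,1],"angular": [0,0,0.12]},{"grip": 0,"xyz": [-28,-1,1],"angular": [0,0,0.16]},{"grip": 0,"xyz": [-35,-1.8,1],"angular": [0,0,0.2]},{"grip": 0,"xyz": [-42,-3,1],"angular": [0,0,0.24]},{"grip": 0,"xyz": [-49,-4.5,1],"angular": [0,0,0.28]},{"grip": 0,"xyz": [-56,-6.3,1],"angular": [0,0,0.32]},{"grip": 0,"xyz": [-63,-8.3,1],"angular": [0,0,0.36]},{"grip": 0,"xyz": [-69,-10.3,1],"angular": [0,0,0.4]}])

```text
time_s: 9.05
tcp_pos: [0.6373, -0.0767, 0.2122]
ee_rot: [[-0.99, -0.138, 0.001], [-0.138, 0.99, 0.001], [-0.001, 0.0, -1.0]]
wrist_force: [-0.1, 0.5, 0.6]
gripper_width: 0.005
gripper_force: 0.2
```

```bash
python3 -c "
from h import *
from station import r
s=r.sense();goto(s,cup(-.13,-.083,.187),toolR(yc,0))
for t in np.arange(1.3,1.76,.05): swing(s,t)
c=r.capture('top');cv2.imwrite('pics/t2.png',cv2.resize(c['img'][80:280,200:400,::-1],None,fx=3,fy=3,interpolation=cv2.INTER_CUBIC))"
```

```text
tip now(cup) [-0.2734  0.0446  0.1872] J [  8.  25.   0.  -0. -65. -90.] F [-0.1497  0.5009  0.5539] 9.05 0.005081643799227402
xyz [ 161.1 -104.3   -0.1] ang [-0.0006  0.0015 -1.301 ]
th 1.3 xyz [ 0.6 -0.2  0.2] ang [ 0.0004  0.0014 -0.001 ]
th 1.35 xyz [-8.2  0.   0.2] ang [0.0005 0.0014 0.049 ]
th 1.4000000000000001 xyz [-16.9  -0.1   0.2] ang [0.0005 0.0014 0.099 ]
th 1.4500000000000002 xyz [-25.7  -0.7   0.2] ang [0.0005 0.0014 0.149 ]
th 1.5000000000000002 xyz [-34.4  -1.8   0.2] ang [0.0006 0.0014 0.199 ]
th 1.5500000000000003 xyz [-43.   -3.3   0.2] ang [0.0006 0.0014 0.249 ]
th 1.6000000000000003 xyz [-51.6  -5.2   0.2] ang [0.0006 0.0014 0.299 ]
th 1.6500000000000004 xyz [-60.   -7.5   0.3] ang [0.0007 0.0013 0.349 ]
th 1.7000000000000004 xyz [-68.3 -10.3   0.3] ang [0.0007 0.0013 0.399 ]
th 1.7500000000000004 xyz [-76.5 -13.4   0.3] ang [0.0007 0.0013 0.449 ]
```

View pics/t2.png

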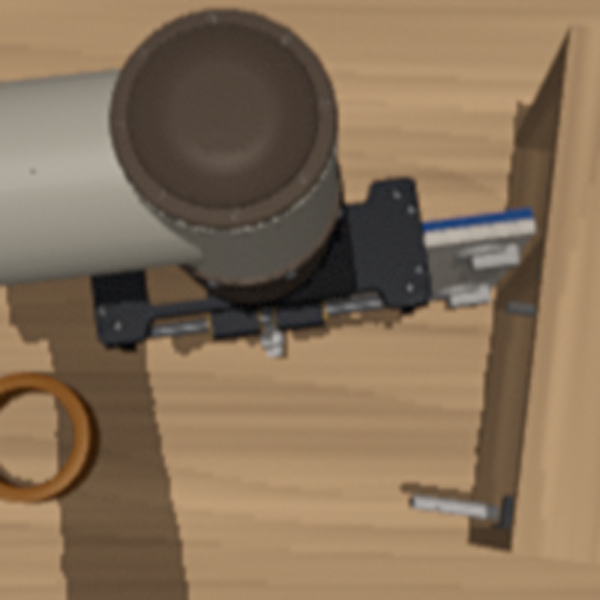

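The door follows and is nearly square, with its top edge running from (425,235) to (533,225). Push on to about 1.7 rad, slowing at the end.

Emit:
move_arm(series=[{"grip": 0,"xyz": [-7,0,0],"angular": [0,0,0.04]},{"grip": 0,"xyz": [-14,0,0],"angular": [0,0,0.08]},{"grip": 0,"xyz": [-21,-0.3,0],"angular": [0,0,0.12]},{"grip": 0,"xyz": [-28,-1,0],"angular": [0,0,0.16]},{"grip": 0,"xyz": [-35,-1.8,0],"angular": [0,0,0.2]},{"grip": 0,"xyz": [-42,-3,0],"angular": [0,0,0.24]},{"grip": 0,"xyz": [-49,-4.5,0],"angular": [0,0,0.28]},{"grip": 0,"xyz": [-55,-6,0],"angular": [0,0,0.315]},{"grip": 0,"xyz": [-60,-7.5,0],"angular": [0,0,0.345]},{"grip": 0,"xyz": [-64,-9,0],"angular": [0,0,0.37]}])

```text
time_s: 10.1
tcp_pos: [0.7017, -0.077, 0.2117]
ee_rot: [[-0.973, 0.229, 0.001], [0.229, 0.973, 0.001], [-0.001, 0.001, -1.0]]
wrist_force: [-0.5, -0.3, 0.3]
gripper_width: 0.003
gripper_force: 0.1
```

Emit:
move_arm(series=[{"grip": 0,"xyz": [-2,0,0],"angular": [0,0,0.01]},{"grip": 0,"xyz": [-3,0,0],"angular": [0,0,0.015]},{"grip": 0,"xyz": [-3,0,0],"angular": [0,0,0.015]},{"grip": 0,"xyz": [5,0,0],"angular": [0,0,0]},{"grip": 0,"xyz": [25,0,0],"angular": [0,0,0]},{"grip": 0,"xyz": [50,0,-20],"angular": [0,0,0]},{"grip": 0,"xyz": [80,0,-60],"angular": [0,0,0]},{"grip": 0,"xyz": [110,0,-105],"angular": [0,0,0]},{"grip": 0,"xyz": [150,0,-130],"angular": [0,0,0]},{"grip": 0,"xyz": [170,0,-130],"angular": [0,0,0]}])

```text
time_s: 11.1
tcp_pos: [0.5345, -0.0385, 0.3472]
ee_rot: [[-0.974, 0.227, 0.011], [0.227, 0.974, 0.002], [-0.01, 0.004, -1.0]]
wrist_force: [0.7, 0.2, 0.5]
gripper_width: 0.008
gripper_force: 0.0
```

```bash
python3 -c "
from h import *
from station import r
import pickle
s=r.sense();goto(s,dot,toolR(yc,0))
c=r.capture('top');pickle.dump(c,open('t3.pkl','wb'));cv2.imwrite('pics/t3.png',cv2.resize(c['img'][80:280,180:400,::-1],None,fx=3,fy=3,interpolation=cv2.INTER_CUBIC))"
```

```text
tip now(cup) [-0.298  -0.0622  0.3222] J [  13.   10.   -2.    0.  -77. -116.] F [0.6707 0.1957 0.5347] 11.1 0.00779667249519277
xyz [  -3.4 -175.8  118.5] ang [-0.0052  0.0114 -1.6686]
```

View pics/t3.png

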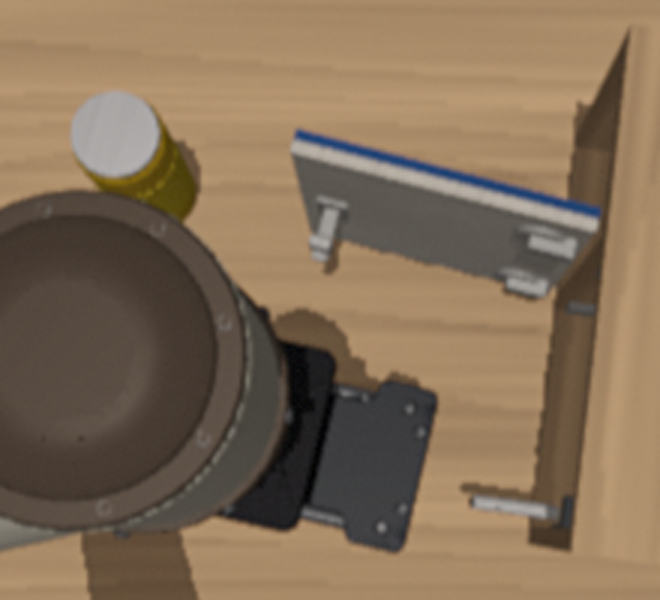

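The door stands at about 1.7 rad, its edge running from (293,150) to the hinge at (597,228). The gripper is clear, and the can and carton are unmoved. Handing in.

Emit:
move_arm(series=[{"grip": 0,"xyz": [0,0,0],"angular": [0,0,0]},{"grip": 0,"xyz": [0,0,0],"angular": [0,0,0]},{"grip": 0,"xyz": [0,0,0],"angular": [0,0,0]}])

```text
time_s: 11.45
tcp_pos: [0.5362, -0.0387, 0.3403]
ee_rot: [[-0.974, 0.228, -0.001], [0.228, 0.974, 0.001], [0.001, 0.0, -1.0]]
wrist_force: [0.2, -0.7, -0.2]
gripper_width: 0.005
gripper_force: 0.0
```

```bash
python3 -c "
from station import r
print(r.finish_job())"
```

```text
the job is handed in; nothing more can be done
None
```

The job is handed in at about 11.5 s: I pressed the door at the dot (peak about 7.5 N), it sprang ajar, and I swung it to about 1.7 rad, just past square; the arm is clear of everything and never touched the tape roll, spray can or carton.

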